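# Level the leaves of a profile gauge

### The job

The profile gauge clamped upright in the small vice still shows the last frame moulding in its row of sliding leaves. Reset it for the next profile: go along its top edge with the fingertips, pressing lightly, until every leaf from end to end is flush with the top of the gauge's body. Only press: do not lift or shove the vice, and leave the things around it where they stand.

Things in the scene. Friction and masses are not known exactly. Their poses are not given: they have to be found in the camera images.
- vice: Loose grey machine vice, 3.2 kg, 150 x 100 mm, jaws 51 mm high, with a profile gauge clamped upright in the jaws. Origin: centre of its underside, straight below the gauge's middle; z up, y along the gauge towards its left end, x across it. Gauge: bright aluminium bar 132 mm long (y), 19 mm thick (x), top edge 70 mm above the origin, the highest part but for the leaves.
- gauge_left (a point): Left end of the gauge's top edge (y = +66 mm, z = 70 mm on the vice, mid thickness), at the height with which the leaves must be flush. The row of 18 upright black leaves with rounded tips, each 6 mm wide (y) and 6 mm thick (x), fills y = -54 to +54 mm along the bar's middle, between two cheeks 6 mm thick (|x| = 3.5 to 9.5 mm); solid 12 mm end blocks.
- gauge_right (a point): Right end of the gauge's top edge (y = -66 mm, z = 70 mm on the vice, mid thickness), at the flush height. A fingertip wider than the 6 mm thick row comes to rest on the bar's cheeks when the leaves under it are flush. Overhead: a fume hood 0.28 m wide hangs at about x = 0.74, y = -0.08, from about 0.5 m above the bench up; keep the arm clear of it.
- leaf_1 (a joint): Height (m) of leaf 1 of the gauge above the body's top edge, y = +51 mm on the vice. 0 = flush, positive = standing proud (start: 5 to 24 mm); it slides from -6 to +28 mm. Each leaf slides on its own, held by friction of about 2 N, no spring: it stays where it is pushed; a fingertip 20 mm wide meets 4 or 5 at once.
- leaf_2 (a joint): Height (m) of leaf 2 of the gauge above the body's top edge, y = +45 mm on the vice. 0 = flush, positive = standing proud (start: 5 to 24 mm); it slides from -6 to +28 mm. Same friction.
- leaf_3 (a joint): Height (m) of leaf 3 of the gauge above the body's top edge, y = +39 mm on the vice. 0 = flush, positive = standing proud (start: 5 to 24 mm); it slides from -6 to +28 mm. Same friction.
- leaf_4 (a joint): Height (m) of leaf 4 of the gauge above the body's top edge, y = +33 mm on the vice. 0 = flush, positive = standing proud (start: 5 to 24 mm); it slides from -6 to +28 mm. Same friction.
- leaf_5 (a joint): Height (m) of leaf 5 of the gauge above the body's top edge, y = +27 mm on the vice. 0 = flush, positive = standing proud (start: 5 to 24 mm); it slides from -6 to +28 mm. Same friction.
- leaf_6 (a joint): Height (m) of leaf 6 of the gauge above the body's top edge, y = +21 mm on the vice. 0 = flush, positive = standing proud (start: 5 to 24 mm); it slides from -6 to +28 mm. Same friction.
- leaf_7 (a joint): Height (m) of leaf 7 of the gauge above the body's top edge, y = +15 mm on the vice. 0 = flush, positive = standing proud (start: 5 to 24 mm); it slides from -6 to +28 mm. Same friction.
- leaf_8 (a joint): Height (m) of leaf 8 of the gauge above the body's top edge, y = +9 mm on the vice. 0 = flush, positive = standing proud (start: 5 to 24 mm); it slides from -6 to +28 mm. Same friction.
- leaf_9 (a joint): Height (m) of leaf 9 of the gauge above the body's top edge, y = +3 mm on the vice. 0 = flush, positive = standing proud (start: 5 to 24 mm); it slides from -6 to +28 mm. Same friction.
- leaf_10 (a joint): Height (m) of leaf 10 of the gauge above the body's top edge, y = -3 mm on the vice. 0 = flush, positive = standing proud (start: 5 to 24 mm); it slides from -6 to +28 mm. Same friction.
- leaf_11 (a joint): Height (m) of leaf 11 of the gauge above the body's top edge, y = -9 mm on the vice. 0 = flush, positive = standing proud (start: 5 to 24 mm); it slides from -6 to +28 mm. Same friction.
- leaf_12 (a joint): Height (m) of leaf 12 of the gauge above the body's top edge, y = -15 mm on the vice. 0 = flush, positive = standing proud (start: 5 to 24 mm); it slides from -6 to +28 mm. Same friction.
- leaf_13 (a joint): Height (m) of leaf 13 of the gauge above the body's top edge, y = -21 mm on the vice. 0 = flush, positive = standing proud (start: 5 to 24 mm); it slides from -6 to +28 mm. Same friction.
- leaf_14 (a joint): Height (m) of leaf 14 of the gauge above the body's top edge, y = -27 mm on the vice. 0 = flush, positive = standing proud (start: 5 to 24 mm); it slides from -6 to +28 mm. Same friction.
- leaf_15 (a joint): Height (m) of leaf 15 of the gauge above the body's top edge, y = -33 mm on the vice. 0 = flush, positive = standing proud (start: 5 to 24 mm); it slides from -6 to +28 mm. Same friction.
- leaf_16 (a joint): Height (m) of leaf 16 of the gauge above the body's top edge, y = -39 mm on the vice. 0 = flush, positive = standing proud (start: 5 to 24 mm); it slides from -6 to +28 mm. Same friction.
- leaf_17 (a joint): Height (m) of leaf 17 of the gauge above the body's top edge, y = -45 mm on the vice. 0 = flush, positive = standing proud (start: 5 to 24 mm); it slides from -6 to +28 mm. Same friction.
- leaf_18 (a joint): Height (m) of leaf 18 of the gauge above the body's top edge, y = -51 mm on the vice. 0 = flush, positive = standing proud (start: 5 to 24 mm); it slides from -6 to +28 mm. Same friction.
- moulding: Bystander: loose wooden offcut of picture-frame moulding, 110 x 150 mm, 26 mm high; origin at the centre of its underside.
- weight: Bystander: loose brass weight with a knob, 50 mm across, 59 mm high; origin at the centre of its underside.
- bottle: Bystander: loose dropper bottle with black teat, 30 mm across, 95 mm high; origin at the centre of its underside.

How it is judged (in metres and radians):
At the end, for the whole second after the job is handed in: Every one of the 18 leaves is flush with the top of the gauge's body to 2 mm (neither proud nor sunk); the vice stands level, at rest and within 30 mm of where it stood; the moulding, the weight and the dropper bottle are within 20 mm of where they stood (value of joint leaf_1 between -0.002 and 0.002 m and value of joint leaf_2 between -0.002 and 0.002 m and value of joint leaf_3 between -0.002 and 0.002 m and value of joint leaf_4 between -0.002 and 0.002 m and value of joint leaf_5 between -0.002 and 0.002 m and value of joint leaf_6 between -0.002 and 0.002 m and value of joint leaf_7 between -0.002 and 0.002 m and value of joint leaf_8 between -0.002 and 0.002 m and value of joint leaf_9 between -0.002 and 0.002 m and value of joint leaf_10 between -0.002 and 0.002 m and value of joint leaf_11 between -0.002 and 0.002 m and value of joint leaf_12 between -0.002 and 0.002 m and value of joint leaf_13 between -0.002 and 0.002 m and value of joint leaf_14 between -0.002 and 0.002 m and value of joint leaf_15 between -0.002 and 0.002 m and value of joint leaf_16 between -0.002 and 0.002 m and value of joint leaf_17 between -0.002 and 0.002 m and value of joint leaf_18 between -0.002 and 0.002 m and distance of vice from where it was at the start of the episode below 0.03 m and angle between vice's own z axis and vertical below 0.05 rad and linear speed of vice below 0.02 m/s and distance of each of moulding, weight, bottle from where it was at the start of the episode below 0.02 m); the robot touches nothing.
It fails at once if the vice is lifted or tipped (height (world z) of vice above 0.008 m or angle between vice's own z axis and vertical above 0.12 rad).
It fails at once if the vice is shoved more than 30 mm (distance of vice from where it was at the start of the episode above 0.03 m).
It fails at once if the gauge is pressed hard (over 100 N) instead of lightly (contact force between the fingers and vice above 100 N).
It fails at once if a bystander (moulding, weight, dropper bottle) is moved more than 20 mm (distance of any of moulding, weight, bottle from where it was at the start of the episode above 0.02 m).
It also fails if it takes over 61 s, if anything falls off the work surface, if the arm or the gripper's body presses on something with over 40 N, if the wrist force passes 120 N, or if a joint passes its speed limit or range.

### The arm

A 6-joint arm with a two-finger parallel gripper is mounted at the origin on a cart in front of the work surface, level with it; the furniture and walls round the work are solid. World frame = base frame: x ahead of the robot, y to its left, z up, the work surface at z = 0. Lengths are in m, angles in degrees, forces in N, time in s.
With the tool pointing down it reaches from about 0.4 to 0.825 m from the base axis. Payload 7 kg.
Tool frame: the origin (TCP) lies on the centre line of the jaws, within the pads' length; the fingertips stand 22 mm ahead of it and the grasp point (between the pads) lies 3 mm ahead of it; z points along the fingers, y is the line along which they close (so a half turn about z gives the same grasp; the last joint's range is limited). The gripper opens to 88 mm and grips with 3 to 60 N. Pads are 19 mm wide; open, the fingers measure 130 mm over their backs; the gripper's body (78 mm by 193 mm) begins 47 mm behind the grasp point.
Start: joints at [-60.613, 20.546, 0.682, 0, -70.136, -16.507], TCP at [0.15, -0.658, 0.223] pointing down, gripper open.
Joint ranges: [-176.03, 176.03], [-82.01, 121.73], [-58.28, 71.71], [-173.87, 95.51], [-174.79, -0.11], [-173.66, 173.66]. Speed limits (degrees/s): [136.94, 136.94, 172.46, 180, 180, 180].

### API

Orientations are given as [roll, pitch, yaw] about the fixed x, y, z axes, in that order (R = Rz(yaw) Ry(pitch) Rx(roll)).
In Python, from plant import get_state, cams, r gives the robot as it stands.
- The arm moves only by the tool apply_moves, never from a script. Its argument "targets" is a list of rows, each an object with "dp": the shift along the world's x, y, z in m, a list of three; "yaw": the turn about the world's z in degrees. In form: [{"dp": [x, y, z], "yaw": yaw}, ...]. A call has 1 to 20 rows; each row is the pose to reach, as a shift and turn from the pose commanded when the call began; what a row does not reach only later rows make up. A row lasts 1/12 s, in which the tool goes at most 41.7 mm and 7.16 degrees, less where a joint would pass 70% of its speed; a pose out of reach is approached as far as the arm can. A call with a gripper value outside its range is refused whole. "grip" is the gripper command: -1 is fully open, 1 is shut, values between are in proportion, set as the call begins (left out, the last holds). The fingers move at their own pace and stop on an object; "squeeze" is the grip in N (left out, the last holds). Time passes only in rows, so rows that repeat a pose let the fingers close. It gives the time, the measured TCP pose, the force, the opening and the grip force at its end, in the units of the state.
- get_state(): the state, without advancing time (a new reading comes with each control period).
- cams.capture(name): name is "scene" or "top" or "wrist"; returns a dict with "image" (384x512x3 uint8, red, green, blue), "range_z" (384x512 float32, m along the optical axis (not along the pixel's ray), 0 where there is no reading), "fx", "fy", "cx", "cy" (pixels), "R" (3x3) and "t" (3): a world point X has camera coordinates R X + t; the wrist camera has in their place "T_tool_cam" (4x4, takes a point from camera to tool coordinates, whose origin is the TCP and whose axes are the flange's). Camera axes: x right, y down, z forward; pixel columns grow to the right and rows downward; lengths in m; the calibration is good to about 2 mm. A picture is of the moment at which its call begins: read the wrist's pose just before it.
- r.close_job(): hands the job in; it is judged then, once.
The state is a dict: "time_s": time; "joints": joint angles; "qd": joint speeds; "joint_torque": joint torques, N m; "tcp_pos": TCP position; "eef_rot": TCP orientation; "contact_force": force on the tool from outside, world axes, zero at the start; "moment": the same for the moment, N m; "gripper_width": finger opening in m; "gripper_force": force on a finger pad.
Only numpy, scipy, OpenCV 4.12 (cv2) and the standard library are available. Lean on these libraries where they do the work, as an engineer would, in place of code of your own. Each camera call takes 0.05 s, during which the arm holds its last target. There are 200 camera calls.

## Working session

There is one attempt and no reset: what is moved stays moved. The work goes in short steps, Python scripts to look and compute and a tool call to move; the robot and the scene stay as the last step left them, time stands still between calls to the robot, and variables do not carry over. Pictures are saved under pics/ and viewed, at most 10 in all, crops included, and the job is handed in when it is done.

Besides the shell and the picture viewer there is one more tool, called by a JSON object that holds its "method" and its "body". apply_moves: Moves the arm, as the interface text tells. Its arguments: {"type":"object","properties":{"targets":{"type":"array","items":{"type":"object","properties":{"dp":{"type":"array","items":{"type":"number"}},"yaw":{"type":"number"}}}},"grip":{"type":"number"},"squeeze":{"type":"number"}},"required":["targets"]}

```bash
mkdir -p pics
python3 - <<'E'
from plant import get_state,cams
import cv2,numpy as np,pickle
s=get_state();print(s)
D={}
for n in('scene','top'):
    c=cams.capture(n);D[n]=c
    cv2.imwrite(f'pics/{n}0.png',c['image'][:,:,::-1])
    print(n,c['fx'],c['cx'],c['cy'],c['R'],c['t'])
pickle.dump(D,open('d0.pkl','wb'))
E
```

```text
{'time_s': 0.0, 'joints': array([-6.06123196e+01,  2.05914644e+01,  6.34433469e-01, -2.22865539e-02,
       -7.01374057e+01, -1.65062133e+01]), 'qd': array([-0.08588653,  0.11928413, -0.09601126,  0.0318651 , -0.00266499,
       -0.0911623 ]), 'joint_torque': array([-3.05928961e-05, -5.82722640e+01,  2.93055940e+01,  6.99694321e+00,
        6.80347293e-03, -1.70673679e-04]), 'tcp_pos': array([ 0.15034403, -0.65752458,  0.22222058]), 'eef_rot': array([ 1.79903502e+02, -6.74671738e-03, -1.67126117e+02]), 'contact_force': array([ 0.67825699, -0.10978868,  0.07918586]), 'moment': array([-0.01131045, -0.04710873,  0.02564803]), 'gripper_force': 0.0, 'gripper_width': 0.08780295981266818}
scene 480.2039399598394 251.14770115659277 191.5118741356298 [[-0.57780932 -0.81595022  0.01901655]
 [-0.45203608  0.30053262 -0.83984732]
 [ 0.67955851 -0.49386778 -0.54248949]] [0.40814803 0.30057347 0.95796224]
top 354.7372845371263 253.7066630063898 193.69997464735104 [[ 0.02171022 -0.99965191 -0.01499101]
 [-0.99253362 -0.01975065 -0.1203616 ]
 [ 0.12002362  0.01749216 -0.99261692]] [0.10854521 0.57400843 0.84913406]
```

View pics/top0.png

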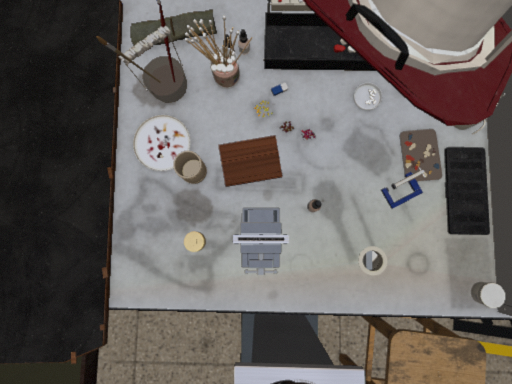

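View pics/scene0.png

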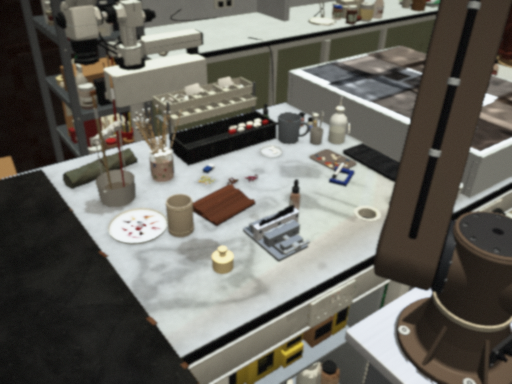

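The top view shows the vice at about (261,240) with the bright gauge running from (233,239) to (288,239), along world y. The moulding is at (250,161), the weight at (195,241) and the bottle at (314,205). In the scene view the leaves stand proud on the vice near (275,225).

```bash
cat > h.py <<'E'
import numpy as np,cv2
def ray(c,u,v,z):
    R,t=c['R'],c['t'];d=R.T@np.array([(u-c['cx'])/c['fx'],(v-c['cy'])/c['fy'],1]);o=-R.T@t
    return o+d*(z-o[2])/d[2]
def cloud(c):
    v,u=np.mgrid[:384,:512];z=c['range_z']
    P=np.stack([(u-c['cx'])/c['fx']*z,(v-c['cy'])/c['fy']*z,z],-1)
    return (P-c['t'])@c['R']
E
python3 - <<'E'
import pickle;from h import *
D=pickle.load(open('d0.pkl','rb'))
c=D['top'];im=c['image'];W=cloud(c)
sub=im[225:255,225:296].astype(int);m=(sub.min(2)>185)
g=np.zeros((384,512),np.uint8);g[225:255,225:296]=m
n,l,st,_=cv2.connectedComponentsWithStats(g);print(st)
for r in range(230,250):print(r,' '.join('%3d'%x for x in im[r,228:294:3].mean(1)))
for r in range(232,246):print(r,' '.join('%3d'%(1000*x) for x in W[r,228:294:3,2]))
for u,v in((233,239),(288,239)):print(ray(c,u,v,.07))
for n,u,v in(('mould',250,161),('weight',195,241),('bottle',314,205)):print(n,ray(c,u,v,.03))
E
```

```text
[[     0      0    512    384 196523]
 [   274    235      5      2      7]
 [   280    235      3      2      6]
 [   234    236      3      2      5]
 [   284    236      2      2      3]
 [   234    240     55      3     64]]
230 147 155 144 128 126 117 119 120 121 121 121 119 120 118 119 120 118 120 153 165 165 164
231 150 153 143 129 125 119 119 117 118 119 119 120 121 118 117 118 117 119 153 167 166 166
232 151 149 140 130 127 122 122 122 122 122 123 124 124 121 120 122 117 119 152 166 164 165
233 152 148 136 130 133 160 157 159 159 158 161 155 159 159 158 159 141 133 157 160 163 164
234 151 144 127 105 134 169 168 168 168 169 166 110 168 169 167 168 153 147 162 112 166 164
235 149 136 183 176 183 188 188 188 188 185 186 173 187 188 187 191 191 190 192 178 178 165
236 147 131 194 192 193 191 191 189 188 189 189 189 189 190 189 192 192 192 193 192 188 164
237 150 128 192 172 115 117 112 118 119 126 124 125 129 127 131 130 131 135 126 190 187 165
238 147 126 191 164  50  45  46  50  52  55  60  58  60  60  56  65  56  63  51 183 187 165
239 142 126 191 166  50  39  44  46  47  44
[... 1754 characters left out ...]
69  68  66  69  70  69  69  68  70  69   0
241  -2  -1  69  68  73  69  70  71  67  70  73  71  69  73  72  70  69  69  66  69  68   1
242   0   0  72  72  67  72  68  72  68  71  71  71  72  71  70  68  71  70  71  71  67   0
243  -1  -2   1  64  -2  54  50  53  52  50  53  65  53  52  51  54  52  52   1  64   0   1
244   0   0   0   1  50  50  52  53  50  52  51  50  51  51  50  52  50  52   1   0   3   0
245   0   0  -1   3  49  52  52  51  50  52  49  51  50  50  51  51  49  50   2  -1   1   2
[0.45875704 0.16640708 0.07      ]
[0.46158544 0.03674106 0.07      ]
mould [0.65568615 0.13178432 0.03      ]
weight [0.45147695 0.26331669 0.03      ]
bottle [ 0.5469065  -0.03037093  0.03      ]
```

{"method": "apply_moves", "body": {"grip": 1, "squeeze": 10, "targets": [{"dp": [0.03, 0.03, 0], "yaw": -1}, {"dp": [0.06, 0.06, 0], "yaw": -2}, {"dp": [0.09, 0.09, 0], "yaw": -3}, {"dp": [0.12, 0.12, 0], "yaw": -4}, {"dp": [0.15, 0.15, 0], "yaw": -5}, {"dp": [0.18, 0.18, 0], "yaw": -6}, {"dp": [0.21, 0.21, 0], "yaw": -7}, {"dp": [0.24, 0.24, 0], "yaw": -8}, {"dp": [0.27, 0.27, 0], "yaw": -9}, {"dp": [0.29, 0.3, 0], "yaw": -10}, {"dp": [0.31, 0.34, 0], "yaw": -11}, {"dp": [0.31, 0.38, 0], "yaw": -11.6}, {"dp": [0.31, 0.42, 0], "yaw": -11.6}, {"dp": [0.31, 0.46, 0], "yaw": -11.6}, {"dp": [0.31, 0.5, 0], "yaw": -11.6}, {"dp": [0.31, 0.54, 0], "yaw": -11.6}, {"dp": [0.31, 0.58, 0], "yaw": -11.6}, {"dp": [0.31, 0.61, 0], "yaw": -11.6}, {"dp": [0.31, 0.63, 0], "yaw": -11.6}, {"dp": [0.31, 0.64, 0], "yaw": -11.6}]}}

```text
time_s: 1.77
tcp_pos: [0.4602, -0.0157, 0.2231]
eef_rot: [180.0, 0.0, -178.6]
contact_force: [1.1, -0.2, 0.5]
gripper_width: 0.0004
gripper_force: 0.0
```

Run:
```python
from plant import get_state,cams
import cv2,numpy as np,pickle
s=get_state();print(s)
c=cams.capture('wrist');print(c['T_tool_cam'],c['fx'],c['cx'],c['cy'])
cv2.imwrite('pics/w1.png',c['image'][:,:,::-1])
pickle.dump((s,c),open('w1.pkl','wb'))
```

```text
{'time_s': 1.7667, 'joints': array([ 2.26432089e+01, -1.55801837e-01, -2.51340642e+01, -1.54292018e-02,
       -6.50076603e+01, -1.11217440e+02]), 'qd': array([ 12.92479181,  -0.23510585,  -0.49875392,   0.31511309,
        -0.06276595, -12.65004064]), 'joint_torque': array([ -0.7135997 , -28.11261714,  28.18262458,   6.61602035,
        -0.06511727,  -0.05888082]), 'tcp_pos': array([ 0.46020874, -0.01574401,  0.22314358]), 'eef_rot': array([ 1.79981868e+02,  8.06068820e-03, -1.78580750e+02]), 'contact_force': array([ 1.09410131, -0.20628899,  0.53031403]), 'moment': array([ 0.00127773,  0.0307196 , -0.03333376]), 'gripper_force': 0.0, 'gripper_width': 0.0004455337095489332}
[[ 6.38249800e-04 -9.58204555e-01 -2.86083245e-01  7.83155939e-02]
 [ 9.99999237e-01  3.08891843e-04  1.19639213e-03  1.09139398e-03]
 [-1.05801960e-03 -2.86083790e-01  9.58204021e-01 -1.62469341e-01]
 [ 0.00000000e+00  0.00000000e+00  0.00000000e+00  1.00000000e+00]] 333.35103723055755 259.37410605683067 195.51288889862744
```

View pics/w1.png

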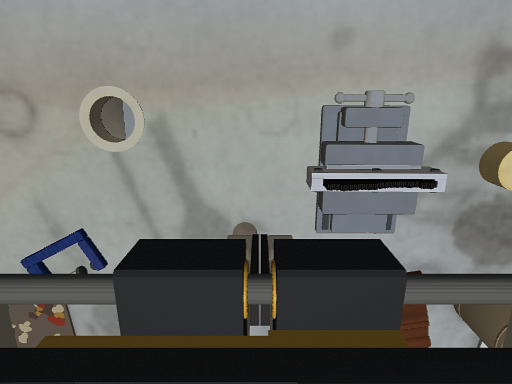

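The wrist view shows the gauge's top edge from about (308,178) to (446,182). The closed fingers are at (262,245), and the bottle is just behind them.

Run:
```python
import pickle;from h import *
from scipy.spatial.transform import Rotation as Ro
s,c=pickle.load(open('w1.pkl','rb'))
T=c['T_tool_cam'];A=Ro.from_euler('xyz',s['eef_rot'],degrees=True).as_matrix()
Rw=A@T[:3,:3];o=A@T[:3,3]+s['tcp_pos'];c['R']=Rw.T;c['t']=-Rw.T@o
W=cloud(c);im=c['image'].astype(int)
m=np.zeros((384,512),bool);m[150:210,295:460]=1
m&=(W[...,2]>.062)&(W[...,2]<.078)&(im.min(2)>140)
P=np.argwhere(m);Q=np.array([ray(c,u,v,.07) for v,u in P])
r=cv2.minAreaRect((Q[:,:2]*1000).astype(np.float32));print(len(Q),np.median(W[m][:,2]),r,cv2.boxPoints(r))
print(Q.min(0),Q.max(0))
```

```text
1294 0.07089953329229517 ((459.4947204589844, 102.18997192382812), (18.13132095336914, 131.5948944091797), 1.4334648847579956) [[448.7859   167.74004 ]
 [452.07788   36.18633 ]
 [470.20355   36.639908]
 [466.91156  168.19362 ]]
[0.44977708 0.03651249 0.07      ] [0.46972976 0.16793293 0.07      ]
```

{"method": "apply_moves", "body": {"targets": [{"dp": [0, 0.035, 0], "yaw": 0}, {"dp": [0, 0.07, 0], "yaw": 0}, {"dp": [-0.001, 0.105, 0], "yaw": 0}, {"dp": [-0.001, 0.14, 0], "yaw": 0}, {"dp": [-0.001, 0.16, -0.01], "yaw": 0}, {"dp": [-0.001, 0.16, -0.04], "yaw": 0}, {"dp": [-0.001, 0.16, -0.07], "yaw": 0}, {"dp": [-0.001, 0.16, -0.09], "yaw": 0}, {"dp": [-0.001, 0.16, -0.1], "yaw": 0}, {"dp": [-0.001, 0.16, -0.1], "yaw": 0}, {"dp": [-0.001, 0.16, -0.1], "yaw": 0}]}}

```text
time_s: 2.73
tcp_pos: [0.4599, 0.1415, 0.1235]
eef_rot: [-180.0, -0.0, -178.7]
contact_force: [0.9, 0.4, 1.4]
gripper_width: 0.0002
gripper_force: 0.0
```

{"method": "apply_moves", "body": {"targets": [{"dp": [0, 0, -0.003], "yaw": 0}, {"dp": [0, 0, -0.006], "yaw": 0}, {"dp": [0, 0, -0.009], "yaw": 0}, {"dp": [0, 0, -0.012], "yaw": 0}, {"dp": [0, 0, -0.015], "yaw": 0}, {"dp": [0, 0, -0.018], "yaw": 0}, {"dp": [0, 0, -0.021], "yaw": 0}, {"dp": [0, 0, -0.024], "yaw": 0}, {"dp": [0, 0, -0.026], "yaw": 0}, {"dp": [0, 0, -0.028], "yaw": 0}, {"dp": [0, 0, -0.028], "yaw": 0}, {"dp": [0, 0, -0.028], "yaw": 0}]}}

```text
time_s: 3.73
tcp_pos: [0.4594, 0.142, 0.0951]
eef_rot: [-180.0, -0.0, -178.7]
contact_force: [0.0, 0.4, 0.5]
gripper_width: 0.0002
gripper_force: 0.0
```

{"method": "apply_moves", "body": {"targets": [{"dp": [0, 0, -0.001], "yaw": 0}, {"dp": [0, 0, -0.002], "yaw": 0}, {"dp": [0, 0, -0.003], "yaw": 0}, {"dp": [0, 0, -0.003], "yaw": 0}, {"dp": [0, 0, -0.003], "yaw": 0}]}}

```text
time_s: 4.15
tcp_pos: [0.4594, 0.142, 0.0921]
eef_rot: [-180.0, -0.0, -178.7]
contact_force: [-0.1, 0.8, 0.5]
gripper_width: 0.0007
gripper_force: 0.0
```

Run:
```python
from plant import get_state,cams
import cv2
c=cams.capture('scene')
im=c['image'][190:270,225:325,::-1]
cv2.imwrite('pics/s2.png',cv2.resize(im,None,fx=7,fy=7,interpolation=cv2.INTER_CUBIC))
print(get_state()['tcp_pos'],get_state()['contact_force'])
```

```text
[0.45943386 0.1419842  0.0921759 ] [ 0.44589798 -0.49298969 -0.04856772]
```

View pics/s2.png

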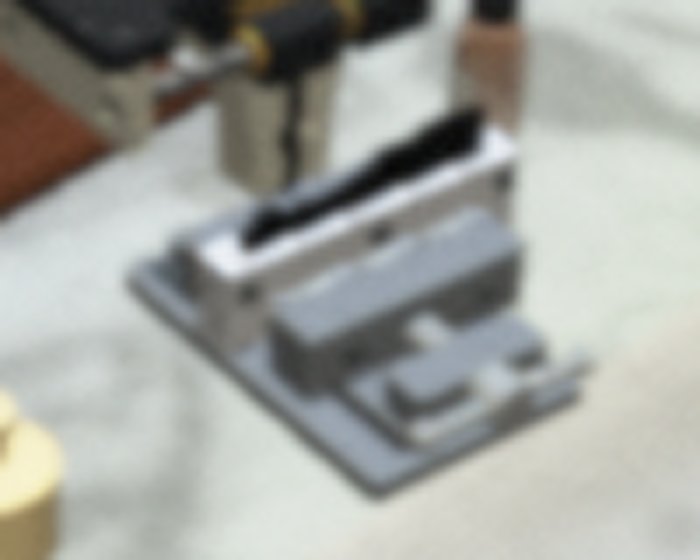

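The crop shows the fingertips at about (270,190), beyond the gauge and clear of the leaves. I'll check that against the calibration.

Run:
```python
from plant import get_state,cams
from h import *
c=cams.capture('scene');W=cloud(c)
f=lambda u,v:(225+u/7,190+v/7)
for n,u,v in(('tip bottom',270,190),('gauge L near',225,275),('gauge R far',490,130)):
    a=f(u,v);print(n,a,ray(c,*a,.07),W[int(round(a[1])),int(round(a[0]))])
a=f(290,130);print(W[int(a[1])-4:int(a[1])+8:2,int(a[0])-6:int(a[0])+7:3].round(3))
def proj(p):
    q=c['R']@p+c['t'];return c['fx']*q[0]/q[2]+c['cx'],c['fy']*q[1]/q[2]+c['cy']
print(proj(np.array([.4594,.142,.07])),proj(np.array([.4595,.102,.07])))
t=cams.capture('top');cv2.imwrite('pics/t2.png',cv2.resize(t['image'][180:290,170:340,::-1],None,fx=4.5,fy=4.5,interpolation=cv2.INTER_CUBIC))
```

```text
tip bottom (263.57142857142856, 217.14285714285714) [0.47855923 0.12543718 0.07      ] [0.4483396  0.14771134 0.0975942 ]
gauge L near (257.14285714285717, 229.28571428571428) [0.44756654 0.16743742 0.07      ] [0.45123085 0.16512751 0.06754869]
gauge R far (295.0, 208.57142857142858) [0.46392216 0.03712447 0.07      ] [0.46418918 0.03675859 0.06837833]
[[[0.449 0.16  0.139]
  [0.445 0.155 0.139]
  [0.448 0.143 0.133]
  [0.448 0.135 0.131]
  [0.448 0.125 0.126]]

 [[0.449 0.16  0.134]
  [0.448 0.153 0.131]
  [0.447 0.144 0.129]
  [0.449 0.134 0.124]
  [0.448 0.125 0.121]]

 [[0.45  0.16  0.127]
  [0.447 0.153 0.127]
  [0.448 0.143 0.122]
  [0.451 0.132 0.116]
  [0.448 0.125 0.115]]

 [[0.45  0.159 0.121]
  [0.448 0.152 0.12 ]
  [0.449 0.142 0.115]
  [0.449 0.133 0.112]
  [0.449 0.124 0.108]]

 [[0.452 0.157 0.113]
  [0.447 0.152 0.114]
  [0.45  0.141 0.109]
  [0.45  0.132 0.105]
  [0.448 0.124 0.103]]

 [[0.453 0.156 0.107]
  [0.447 0.152 0.108]
  [0.453 0.138 0.1  ]
  [0.447 0.134 0.101]
  [0.553 0.039 0.001]]]
(np.float64(262.7880987761921), np.float64(223.2463468349993)) (np.float64(275.83048270744433), np.float64(217.81136359203998))
```

View pics/t2.png

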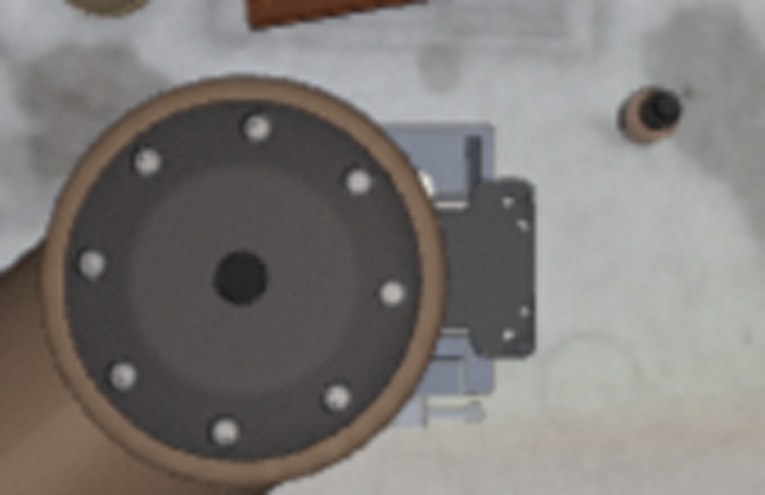

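The top view shows the gripper over the vice's left half, with the vice undisturbed. By the range data the tips are really at about z = 0.095, higher than the nominal figure, and there is no contact force yet. I'll keep descending and watch the force.

{"method": "apply_moves", "body": {"targets": [{"dp": [0, 0, -0.002], "yaw": 0}, {"dp": [0, 0, -0.004], "yaw": 0}, {"dp": [0, 0, -0.006], "yaw": 0}, {"dp": [0, 0, -0.008], "yaw": 0}, {"dp": [0, 0, -0.01], "yaw": 0}, {"dp": [0, 0, -0.01], "yaw": 0}]}}

```text
time_s: 4.8
tcp_pos: [0.4592, 0.1418, 0.0816]
eef_rot: [-180.0, -0.0, -178.7]
contact_force: [0.6, 0.2, -0.7]
gripper_width: 0.0003
gripper_force: 0.0
```

Run:
```python
from plant import get_state,cams
from h import *
c=cams.capture('scene');W=cloud(c)
cv2.imwrite('pics/s3.png',cv2.resize(c['image'][160:250,215:325,::-1],None,fx=6.5,fy=6.5,interpolation=cv2.INTER_CUBIC))
for u in(257,260,263,266,269,272):
    col=[W[v,u] for v in range(200,235) if .44<W[v,u,0]<.458 and W[v,u,2]>.072]
    print(u,np.round(col[-2:],3).tolist())
```

```text
257 [[0.443, 0.174, 0.159], [0.458, 0.162, 0.13]]
260 [[0.45, 0.158, 0.092], [0.455, 0.154, 0.075]]
263 [[0.448, 0.15, 0.087], [0.455, 0.145, 0.078]]
266 [[0.456, 0.135, 0.076], [0.456, 0.135, 0.073]]
269 [[0.457, 0.125, 0.075], [0.456, 0.126, 0.073]]
272 [[0.457, 0.116, 0.077], [0.457, 0.116, 0.074]]
```

View pics/s3.png

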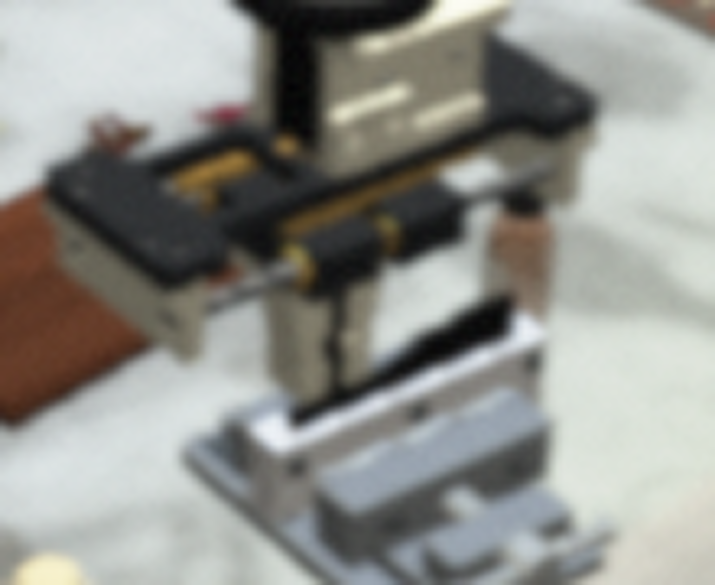

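The tips are now just above the leaves on the left, at about (330,390) in the crop. I'll go on down in small steps.

{"method": "apply_moves", "body": {"targets": [{"dp": [0, 0, -0.001], "yaw": 0}, {"dp": [0, 0, -0.002], "yaw": 0}, {"dp": [0, 0, -0.003], "yaw": 0}, {"dp": [0, 0, -0.004], "yaw": 0}, {"dp": [0, 0, -0.005], "yaw": 0}, {"dp": [0, 0, -0.006], "yaw": 0}]}}

```text
time_s: 5.35
tcp_pos: [0.4596, 0.1421, 0.0763]
eef_rot: [180.0, 0.0, -178.7]
contact_force: [-0.5, -0.5, 3.2]
gripper_width: 0.0005
gripper_force: 1.9
```

{"method": "apply_moves", "body": {"targets": [{"dp": [0, 0, -0.001], "yaw": 0}, {"dp": [0, 0, -0.002], "yaw": 0}, {"dp": [0, 0, -0.003], "yaw": 0}, {"dp": [0, 0, -0.004], "yaw": 0}]}}

```text
time_s: 5.68
tcp_pos: [0.4596, 0.1421, 0.0725]
eef_rot: [180.0, 0.0, -178.7]
contact_force: [-2.6, 0.1, 9.3]
gripper_width: 0.0001
gripper_force: 4.4
```

{"method": "apply_moves", "body": {"targets": [{"dp": [0, 0, -0.001], "yaw": 0}, {"dp": [0, 0, -0.002], "yaw": 0}, {"dp": [0, 0, -0.003], "yaw": 0}]}}

```text
time_s: 5.93
tcp_pos: [0.4596, 0.1421, 0.0696]
eef_rot: [180.0, 0.0, -178.7]
contact_force: [-2.4, -1.0, 10.7]
gripper_width: 0.0005
gripper_force: 4.4
```

Run:
```python
from plant import get_state,cams
from h import *
s=get_state();print(s['tcp_pos'],s['contact_force'])
c=cams.capture('scene');W=cloud(c)
# tip bottom row on near face
for u in range(258,273,2):
    col=[W[v,u] for v in range(195,235) if .442<W[v,u,0]<.4535 and .06<W[v,u,2]<.11]
    print(u,np.round(col[-3:],3).tolist())
```

```text
[0.45962445 0.14206682 0.06960117] [-2.3978642  -1.00099097 10.68429398]
258 [[0.449, 0.164, 0.069], [0.448, 0.164, 0.066], [0.448, 0.164, 0.063]]
260 [[0.45, 0.157, 0.065], [0.45, 0.157, 0.062], [0.446, 0.16, 0.063]]
262 [[0.448, 0.153, 0.067], [0.45, 0.151, 0.063], [0.447, 0.153, 0.062]]
264 [[0.448, 0.147, 0.068], [0.448, 0.147, 0.065], [0.448, 0.146, 0.061]]
266 [[0.45, 0.139, 0.069], [0.451, 0.138, 0.065], [0.446, 0.142, 0.067]]
268 [[0.45, 0.133, 0.067], [0.45, 0.133, 0.064], [0.449, 0.134, 0.062]]
270 [[0.45, 0.128, 0.074], [0.449, 0.128, 0.069], [0.451, 0.127, 0.064]]
272 [[0.451, 0.12, 0.067], [0.448, 0.122, 0.067], [0.451, 0.119, 0.06]]
```

{"method": "apply_moves", "body": {"targets": [{"dp": [0, 0, -0.001], "yaw": 0}, {"dp": [0, 0, -0.001], "yaw": 0}]}}

```text
time_s: 6.15
tcp_pos: [0.4596, 0.142, 0.0685]
eef_rot: [180.0, 0.0, -178.7]
contact_force: [-2.4, -0.6, 7.5]
gripper_width: 0.0006
gripper_force: 3.7
```

{"method": "apply_moves", "body": {"targets": [{"dp": [0, 0, -0.001], "yaw": 0}, {"dp": [0, 0, -0.001], "yaw": 0}]}}

```text
time_s: 6.32
tcp_pos: [0.4596, 0.1421, 0.0675]
eef_rot: [180.0, 0.0, -178.7]
contact_force: [-2.8, -0.6, 7.9]
gripper_width: 0.0006
gripper_force: 3.8
```

{"method": "apply_moves", "body": {"targets": [{"dp": [0, 0, -0.001], "yaw": 0}, {"dp": [0, 0, -0.001], "yaw": 0}]}}

```text
time_s: 6.48
tcp_pos: [0.4596, 0.1421, 0.0669]
eef_rot: [180.0, 0.0, -178.7]
contact_force: [-3.2, 0.2, 13.2]
gripper_width: 0.0004
gripper_force: 5.8
```

{"method": "apply_moves", "body": {"targets": [{"dp": [0, 0, -0.001], "yaw": 0}, {"dp": [0, 0, -0.001], "yaw": 0}]}}

```text
time_s: 6.65
tcp_pos: [0.4597, 0.1421, 0.0668]
eef_rot: [-180.0, 0.0, -178.7]
contact_force: [-7.4, -0.6, 22.8]
gripper_width: 0.0004
gripper_force: 11.6
```

Run:
```python
from plant import get_state,cams
from h import *
s=get_state();print(s['tcp_pos'],s['contact_force'])
c=cams.capture('scene')
cv2.imwrite('pics/s4.png',cv2.resize(c['image'][190:245,235:310,::-1],None,fx=10,fy=10,interpolation=cv2.INTER_CUBIC))
```

```text
[0.45971045 0.14207962 0.06675815] [-7.3875779  -0.61977529 22.83838643]
```

View pics/s4.png

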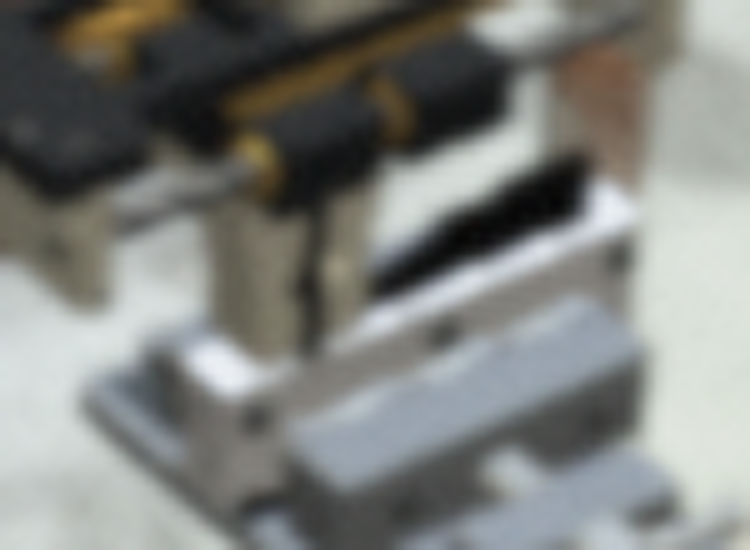

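The crop shows the tips seated on the gauge's top edge at about (300,350), and the force climbs steeply at TCP z = 0.0668. That is the flush height. Next I'll lift, step along and press again.

{"method": "apply_moves", "body": {"targets": [{"dp": [0, 0, 0.005], "yaw": 0}, {"dp": [0, 0, 0.03], "yaw": 0}, {"dp": [0.0005, -0.013, 0.03], "yaw": 0}, {"dp": [0.0005, -0.026, 0.028], "yaw": 0}, {"dp": [0.0005, -0.026, 0.025], "yaw": 0}, {"dp": [0.0005, -0.026, 0.022], "yaw": 0}, {"dp": [0.0005, -0.026, 0.019], "yaw": 0}, {"dp": [0.0005, -0.026, 0.016], "yaw": 0}, {"dp": [0.0005, -0.026, 0.013], "yaw": 0}, {"dp": [0.0005, -0.026, 0.01], "yaw": 0}, {"dp": [0.0005, -0.026, 0.007], "yaw": 0}, {"dp": [0.0005, -0.026, 0.005], "yaw": 0}, {"dp": [0.0005, -0.026, 0.003], "yaw": 0}, {"dp": [0.0005, -0.026, 0.002], "yaw": 0}, {"dp": [0.0005, -0.026, 0.001], "yaw": 0}, {"dp": [0.0005, -0.026, 0], "yaw": 0}, {"dp": [0.0005, -0.026, 0], "yaw": 0}]}}

```text
time_s: 8.12
tcp_pos: [0.4601, 0.1162, 0.0667]
eef_rot: [-180.0, 0.0, -178.7]
contact_force: [-8.9, -0.5, 24.4]
gripper_width: 0.0006
gripper_force: 13.2
```

{"method": "apply_moves", "body": {"targets": [{"dp": [0, 0, 0.005], "yaw": 0}, {"dp": [0, 0, 0.03], "yaw": 0}, {"dp": [0.0005, -0.013, 0.03], "yaw": 0}, {"dp": [0.0005, -0.026, 0.028], "yaw": 0}, {"dp": [0.0005, -0.026, 0.025], "yaw": 0}, {"dp": [0.0005, -0.026, 0.022], "yaw": 0}, {"dp": [0.0005, -0.026, 0.019], "yaw": 0}, {"dp": [0.0005, -0.026, 0.016], "yaw": 0}, {"dp": [0.0005, -0.026, 0.013], "yaw": 0}, {"dp": [0.0005, -0.026, 0.01], "yaw": 0}, {"dp": [0.0005, -0.026, 0.007], "yaw": 0}, {"dp": [0.0005, -0.026, 0.005], "yaw": 0}, {"dp": [0.0005, -0.026, 0.003], "yaw": 0}, {"dp": [0.0005, -0.026, 0.002], "yaw": 0}, {"dp": [0.0005, -0.026, 0.001], "yaw": 0}, {"dp": [0.0005, -0.026, 0], "yaw": 0}, {"dp": [0.0005, -0.026, 0], "yaw": 0}]}}

```text
time_s: 9.53
tcp_pos: [0.4603, 0.0897, 0.0667]
eef_rot: [-179.9, -0.0, -178.6]
contact_force: [-10.4, -2.9, 31.6]
gripper_width: 0.0003
gripper_force: 15.2
```

{"method": "apply_moves", "body": {"targets": [{"dp": [0, 0, 0.005], "yaw": 0}, {"dp": [0, 0, 0.03], "yaw": 0}, {"dp": [0.0005, -0.013, 0.03], "yaw": 0}, {"dp": [0.0005, -0.028, 0.028], "yaw": 0}, {"dp": [0.0005, -0.028, 0.025], "yaw": 0}, {"dp": [0.0005, -0.028, 0.022], "yaw": 0}, {"dp": [0.0005, -0.028, 0.019], "yaw": 0}, {"dp": [0.0005, -0.028, 0.016], "yaw": 0}, {"dp": [0.0005, -0.028, 0.013], "yaw": 0}, {"dp": [0.0005, -0.028, 0.01], "yaw": 0}, {"dp": [0.0005, -0.028, 0.007], "yaw": 0}, {"dp": [0.0005, -0.028, 0.005], "yaw": 0}, {"dp": [0.0005, -0.028, 0.003], "yaw": 0}, {"dp": [0.0005, -0.028, 0.002], "yaw": 0}, {"dp": [0.0005, -0.028, 0.001], "yaw": 0}, {"dp": [0.0005, -0.028, 0], "yaw": 0}, {"dp": [0.0005, -0.028, 0], "yaw": 0}]}}

```text
time_s: 10.95
tcp_pos: [0.461, 0.062, 0.0667]
eef_rot: [-179.9, -0.0, -178.6]
contact_force: [-9.9, -3.0, 29.9]
gripper_width: 0.0006
gripper_force: 15.2
```

{"method": "apply_moves", "body": {"targets": [{"dp": [0, 0, 0.005], "yaw": 0}, {"dp": [0, 0, 0.03], "yaw": 0}, {"dp": [0, 0, 0.06], "yaw": 0}, {"dp": [0, 0, 0.09], "yaw": 0}, {"dp": [0, -0.03, 0.12], "yaw": 0}, {"dp": [0, -0.06, 0.15], "yaw": 0}, {"dp": [0, -0.09, 0.15], "yaw": 0}, {"dp": [0, -0.12, 0.15], "yaw": 0}, {"dp": [0, -0.15, 0.15], "yaw": 0}, {"dp": [0, -0.18, 0.15], "yaw": 0}, {"dp": [0, -0.2, 0.15], "yaw": 0}, {"dp": [0, -0.2, 0.15], "yaw": 0}]}}

```text
time_s: 11.95
tcp_pos: [0.4609, -0.1401, 0.2143]
eef_rot: [-180.0, -0.1, -178.8]
contact_force: [-0.4, 0.6, 0.5]
gripper_width: 0.0004
gripper_force: 0.0
```

Run:
```python
from plant import get_state,cams
from h import *
import pickle
D=pickle.load(open('d0.pkl','rb'))
s=get_state();print(s['tcp_pos'],s['contact_force'])
Ws=[cloud(cams.capture('top')) for _ in range(6)]
W=np.median(Ws,0)
for r in range(233,245):print(r,' '.join('%3d'%(1000*x) for x in W[r,230:292:2,2]))
c=cams.capture('scene');t=cams.capture('top')
a=cv2.resize(c['image'][195:250,240:315],(750,550)[:2],interpolation=cv2.INTER_CUBIC)
cv2.imwrite('pics/s5.png',a[:,:,::-1])
d=np.abs(t['image'].astype(int)-D['top']['image']).max(2)
for n,(u,v) in dict(mould=(250,161),weight=(195,241),bottle=(314,205),vice=(261,255)).items():print(n,d[v-20:v+20,u-20:u+20].mean(), (d[v-20:v+20,u-20:u+20]>40).sum())
```

```text
[ 0.46089287 -0.14010531  0.21429175] [-0.42662067  0.58256849  0.5106509 ]
233   0   1   0 619 626 627 627 627 628 628 628 629 629 629 629 629 629 629 630 630 630 630 630 630 631 631 630 632 630 631 631
234   1   1   0 620 627 628 628 628 628 628 629 629 630 630 629 630 630 630 631 631 631 631 631 631 631 632 632 631 631 632 632
235   0   0  70 622 628 628 629 629 630 629 630 630 630 630 630 630 631 631 631 631 631 631 632 632 632 632 632 632 632 633 633
236   0   0  69 622 629 630 630 630 630 631 631 631 631 631 631 631 632 632 632 632 632 632 632 633 633 633 632 633 633 633 633
237   0   1  69 623 629 630 631 631 631 631 632 631 632 632 632 632 632 632 632 633 632 633 633 633 633 634 633 634 635 634 634
238   0   0  71 625 631 631 631 631 631 632 632 632 632 633 633 632 633 633 633 634 633 634 634 634 634 634 634 634 634 635 635
239   0   0  69 626 631 631 632 632 633 633 633 633 633 633 633 633 634 634 634 634 634 635 634 634 634 634 635 635 634 635 635
240  -1   1  71 627 631 632 633 633 633 633 633 633 634 634 634 634 634 634 635 634 634 635 634 635 635 635 635 635 636 635 635
241   0   0  71 627 632 633 634 633 633 634 633 634 634 634 635 635 635 635 635 636 635 635 635 636 636 636 635 635 636 636 636
242  -1   0  70 628 633 633 634 634 635 634 635 635 634 635 635 635 635 636 635 636 635 635 636 636 636 636 637 636 636 637 636
243   0   0   2 628 633 634 634 634 635 634 636 635 635 636 635 635 635 636 636 636 636 636 636 637 637 637 637 636 637 637 637
244  -1   0   0 628 634 635 635 635 636 636 636 636 636 636 636 636 636 636 636 636 636 637 637 637 637 637 637 637 637 638 637
mould 12.755625 0
weight 22.144375 0
bottle 43.29375 424
vice 66.09125 1431
```

View pics/s5.png

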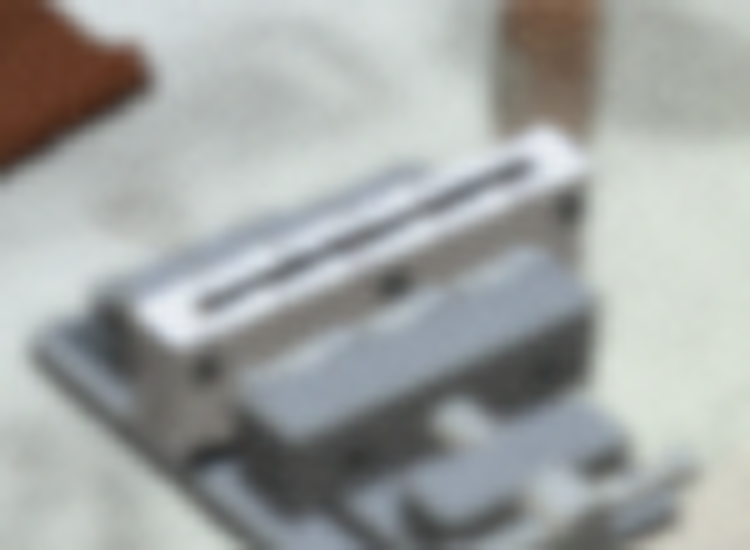

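The crop shows the whole leaf row from (200,300) to (530,165) as an even dark slot level with the white cheeks. I'll make one numeric check with averaged depth.

Run:
```python
from plant import cams
from h import *
import pickle
D=pickle.load(open('d0.pkl','rb'))
cs=[cams.capture('scene') for _ in range(12)]
W=np.median([cloud(c) for c in cs],0);W0=cloud(D['scene'])
Z=np.array([.4595,.102]);e=np.array([-.025,.9997]);n=np.array([.9997,.025])
q=W[...,:2]-Z;y=q@e;x=q@n
for yy in np.arange(-.057,.06,.006):
    m=(abs(y-yy)<.004)&(abs(x)<.0035)&(W[...,2]>.05)
    m2=(abs(y-yy)<.004)&(abs(x)>.0045)&(abs(x)<.009)&(W[...,2]>.064)
    print('%.3f'%yy,m.sum(),W[m][:,2].round(4).tolist(),'cheek',W[m2][:,2].mean().round(4))
d=np.abs(cs[0]['image'].astype(int)-D['scene']['image']).max(2)
for k,(u,v) in dict(mould=(222,203),weight=(222,260),bottle=(295,192),vice=(285,240)).items():print(k,(d[v-14:v+14,u-14:u+14]>50).sum())
```

```text
-0.057 5 [0.0688, 0.0689, 0.0685, 0.07, 0.0694] cheek 0.0689
-0.051 6 [0.0696, 0.0687, 0.0685, 0.07, 0.0696, 0.0689] cheek 0.0683
-0.045 7 [0.0696, 0.0696, 0.0677, 0.0687, 0.0696, 0.0684, 0.068] cheek 0.0689
-0.039 5 [0.0696, 0.0705, 0.0683, 0.0684, 0.0684] cheek 0.0688
-0.033 6 [0.069, 0.0705, 0.0694, 0.0685, 0.0693, 0.0684] cheek 0.0692
-0.027 4 [0.0691, 0.0694, 0.0691, 0.0686] cheek 0.0689
-0.021 6 [0.0684, 0.0695, 0.0691, 0.0676, 0.0689, 0.068] cheek 0.0692
-0.015 7 [0.0698, 0.0692, 0.0682, 0.0676, 0.0689, 0.069, 0.0676] cheek 0.0681
-0.009 5 [0.0692, 0.0692, 0.0685, 0.0688, 0.069] cheek 0.0683
-0.003 5 [0.0692, 0.0685, 0.0704, 0.0682, 0.0689] cheek 0.0682
0.003 6 [0.0686, 0.0685, 0.0704, 0.0698, 0.0685, 0.0693] cheek 0.0685
0.009 5 [0.0697, 0.0698, 0.0695, 0.0691, 0.0684] cheek 0.0686
0.015 7 [0.5584, 0.0696, 0.0688, 0.0695, 0.0685, 0.0694, 0.0683] cheek 0.2218
0.021 33 [0.5793, 0.5797, 0.5775, 0.5778, 0.576, 0.5765, 0.574, 0.5746, 0.5723, 0.573, 0.5706, 0.5709, 0.5714, 0.5684, 0.5692, 0.5666, 0.5675, 0.5649, 0.5655, 0.566, 0.5635, 0.564, 0.5618, 0.5623, 0.5603, 0.5584, 0.0696, 0.0687, 0.0692, 0.0685, 0.0694, 0.0673, 0.0689] cheek 0.4475
0.027 5 [0.0686, 0.0683, 0.0673, 0.0689, 0.0685] cheek 0.0684
0.033 5 [0.0686, 0.0677, 0.0689, 0.0685, 0.0686] cheek 0.0685
0.039 7 [0.0683, 0.0706, 0.0693, 0.0674, 0.0688, 0.0686, 0.0678] cheek 0.0692
0.045 5 [0.0683, 0.0693, 0.0685, 0.0691, 0.0678] cheek 0.0688
0.051 5 [0.0696, 0.0687, 0.0691, 0.0691, 0.0684] cheek 0.069
0.057 6 [0.0696, 0.0695, 0.0695, 0.0686, 0.0691, 0.0688] cheek 0.0689
mould 0
weight 0
bottle 3
vice 0
```

All the leaves read level with the cheeks, and nothing has moved.

```bash
python3 -c "
from plant import r
print(r.close_job())"
```

```text
the job is handed in; nothing more can be done
None
```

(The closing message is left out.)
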